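# Load and clamp down the instrument steriliser

## Task

Sort the used items on the counter: lay every steel forceps in the steriliser's chamber and put every plastic impression tray in the grey discard bin. Then seat the lid on the steriliser and tighten its four clamps clockwise in crisscross order in two passes: first turn each about half way (some 45 degrees), one diagonal pair and then the other, and only when all four are half way turn them fully home, again one diagonal pair and then the other. Leave the bottles, jar, dish, cup and can as they stand.

Things in the scene. Friction and masses are not known exactly. Their poses are not given: they have to be found in the camera images.
- steriliser: Steel instrument steriliser tub, fixed, 150 (x) by 200 (y) by 85 mm high. Origin under its centre; x points roughly away from the robot, z up. Chamber open at the top: 138 (x) by 188 mm (y) inside, walls 6 mm, floor 45 mm above the table, 40 mm deep. Four 26 mm posts, 92 mm tall, at x = +-40, y = +-124 mm carry swing clamps.
- chamber_floor (a point): Centre of the steriliser's chamber floor, 45 mm above the steriliser's origin; axes as the steriliser's.
- lid: Loose aluminium lid, 0.5 kg: plate 154 (x) by 204 mm (y); a rim below it (126 by 176 mm, 8 mm deep) drops inside the chamber walls with 6 mm play, either way round. Black bar handle along its y, 100 mm long, 16 mm wide. Origin: centre of the rim's underside; plate 8 to 16 mm, handle bar 41 to 59 mm above it. Seated, the origin is 32 mm above the chamber floor. Starts flat on the table.
- bin: Open grey plastic discard bin fixed to the table, 170 mm (x) by 180 mm (y) by 50 mm high, walls and floor 4 mm. Origin under its centre.
- bin_in (a point): Centre of the bin's inner floor, 4 mm above the table; axes as the bin's.
- cement_jar: Bystander, amber jar 48 mm across, 50 mm tall, origin under its centre.
- dappen_dish: Bystander, small glass dish 44 mm across, 30 mm tall, origin under its centre.
- rinse_bottle: Bystander, white bottle 48 mm across, 120 mm tall, origin under its centre.
- rinse_cup: Bystander, white cup 64 mm across, 80 mm tall, origin under its centre.
- spray_can: Bystander, metal can 52 mm across, 130 mm tall, origin under its centre.
- forceps1: Closed steel extraction forceps, 122 mm long along x (handles from -63 mm, beak to +59 mm), 14 mm high, 0.13 kg. Origin under the middle of its box joint, a flat-sided block 34 mm (x) by 22 mm (y), near the centre of mass: the place to grip, across y.
- forceps2: Closed steel extraction forceps, 122 mm long along x (handles from -63 mm, beak to +59 mm), 14 mm high, 0.13 kg. Origin under the middle of its box joint, a flat-sided block 34 mm (x) by 22 mm (y), near the centre of mass: the place to grip, across y. May be absent.
- forceps3: Closed steel extraction forceps, 122 mm long along x (handles from -63 mm, beak to +59 mm), 14 mm high, 0.13 kg. Origin under the middle of its box joint, a flat-sided block 34 mm (x) by 22 mm (y), near the centre of mass: the place to grip, across y. May be absent.
- tray1: White plastic impression tray for half a jaw: trough 60 mm (x) by 38 mm (y) by 20 mm high with a flat handle 14 mm wide reaching to x = -75 mm; 35 g. Origin under the middle of the trough: grip it across the two side walls, across y.
- tray2: White plastic impression tray for half a jaw: trough 60 mm (x) by 38 mm (y) by 20 mm high with a flat handle 14 mm wide reaching to x = -75 mm; 35 g. Origin under the middle of the trough: grip it across the two side walls, across y. May be absent.
- clamp_fl (a joint): Swing clamp at the front left post (front = nearer the robot, left = +y). 0 loose, 1.5 rad fully home at its stop; grows as its T-bar is turned clockwise seen from above, and its toe swings over the lid's edge. T-bar 62 mm long, 14 wide, 124 to 149 mm above the table, along the steriliser's x at 0. Resists with about 0.12 N m and stays where left.
- clamp_fl_grip (a point): Middle of the front left clamp's T-bar, on its turning axis, 138 mm above the table.
- clamp_fr (a joint): Swing clamp at the front right post (front = nearer the robot, left = +y). 0 loose, 1.5 rad fully home at its stop; grows as its T-bar is turned clockwise seen from above, and its toe swings over the lid's edge. T-bar 62 mm long, 14 wide, 124 to 149 mm above the table, along the steriliser's x at 0. Resists with about 0.12 N m and stays where left.
- clamp_fr_grip (a point): Middle of the front right clamp's T-bar, on its turning axis, 138 mm above the table.
- clamp_bl (a joint): Swing clamp at the back left post (front = nearer the robot, left = +y). 0 loose, 1.5 rad fully home at its stop; grows as its T-bar is turned clockwise seen from above, and its toe swings over the lid's edge. T-bar 62 mm long, 14 wide, 124 to 149 mm above the table, along the steriliser's x at 0. Resists with about 0.12 N m and stays where left.
- clamp_bl_grip (a point): Middle of the back left clamp's T-bar, on its turning axis, 138 mm above the table.
- clamp_br (a joint): Swing clamp at the back right post (front = nearer the robot, left = +y). 0 loose, 1.5 rad fully home at its stop; grows as its T-bar is turned clockwise seen from above, and its toe swings over the lid's edge. T-bar 62 mm long, 14 wide, 124 to 149 mm above the table, along the steriliser's x at 0. Resists with about 0.12 N m and stays where left.
- clamp_br_grip (a point): Middle of the back right clamp's T-bar, on its turning axis, 138 mm above the table.
Not all that is in view belongs to the job. Leave any brown or turquoise look-alike of the tray2 alone.

How it is judged:
By the outcome, as a careful person would: the job done as asked, in the order asked, and still so for the second after the job is handed in, with the robot touching nothing.
Of forceps2, forceps3, tray2 only 1 to 3 are there at a start; the rules pass over those that are not, and their reading is None.
At some moment in a run one of forceps1, forceps2, forceps3, tray1, tray2, lid may be knocked a few centimetres aside while the robot is not near it.
Once in a run the grip may slacken for a moment while it holds something.
It also fails if it takes over 210 s, if anything falls off the work surface, if the arm or the gripper's body presses on something with over 40 N, if the wrist force passes 120 N, or if a joint passes its speed limit or range.

## Robot

A 6-joint arm with a two-finger parallel gripper is mounted at the origin on the work surface. World frame = base frame: x ahead of the robot, y to its left, z up, the work surface at z = 0. Lengths are in m, angles in degrees, forces in N, time in s.
With the tool pointing down it reaches from about 0.375 to 0.9 m from the base axis. Payload 3.1 kg.
Tool frame: the origin (TCP) lies at the very end of the fingers, on their centre line; the grasp point (between the pads) lies 19 mm behind it; z points along the fingers, y is the line along which they close (so a half turn about z gives the same grasp; the last joint's range is limited). The gripper opens to 87 mm and grips with 3 to 60 N. Pads are 19 mm wide; open, the fingers measure 117 mm over their backs; the gripper's body (75 mm by 190 mm) begins 51 mm behind the grasp point.
Start: joints at [-74.972, 30.224, 82.088, -0, 67.689, -10.227], TCP at [0.267, -0.565, 0.223] pointing down, gripper open.
Joint ranges: [-176.69, 176.69], [-43.24, 126.21], [12.49, 139.97], [-82, 262], [0, 151.66], [-163.58, 163.58]. Speed limits (degrees/s): [159.86, 159.86, 180, 180, 180, 180].

## Interface

Orientations are given as a 3x3 rotation matrix whose columns are the frame's x, y, z axes.
In Python, from rig import bot, imaging gives the robot as it stands.
- The arm moves only by the tool drive_tool, never from a script. Its argument "deltas" is text: rows parted by semicolons, each of 5 numbers parted by spaces: the finger opening in mm, from 0 to 87, then the shift along the world's x, y, z in mm, then the turn about the world's z in rad. In form: jaw dx dy dz twist; .... A call has 1 to 12 rows; each row is the pose to reach, as a shift and turn from the pose commanded when the call began; what a row does not reach only later rows make up. A row lasts 1/10 s, in which the tool goes at most 50 mm and 8.59 degrees, less where a joint would pass 70% of its speed; a pose out of reach is approached as far as the arm can. A call with a gripper value outside its range is refused whole. The fingers move at their own pace and stop on an object; the grip force is fixed at half the most. Time passes only in rows, so rows that repeat a pose let the fingers close. It gives the time, the measured TCP pose, the force, the opening and the grip force at its end, in the units of the state.
- bot.read_state(): the state, without advancing time (a new reading comes with each control period).
- imaging.capture(name): name is "side" or "top"; returns the picture (420x560x3 uint8, red, green, blue); there is no depth.
- imaging.camera_model(name): a dict with "fx", "fy", "cx", "cy" (pixels), "dist" ([k1, k2, p1, p2, k3] as OpenCV has them; the pictures are not rectified), "T" (4x4, takes a point from camera to world coordinates). Camera axes: x right, y down, z forward; pixel columns grow to the right and rows downward; lengths in m; the calibration is good to about 2 mm. A picture is of the moment at which its call begins. camera_model takes no time and is no camera call.
- bot.hand_in(): hands the job in; it is judged then, once.
The state is a dict: "time_s": time; "joint_positions": joint angles; "qvel": joint speeds; "tau": joint torques, N m; "position": TCP position; "tcp_rot": TCP orientation; "force": force on the tool from outside, world axes, zero at the start; "moment": the same for the moment, N m; "opening": opening from 0.0 (shut) to 1.0 (fully open); "grasp_force": force on a finger pad.
Only numpy, scipy, OpenCV 4.12 (cv2) and the standard library are available. Lean on these libraries where they do the work, as an engineer would, in place of code of your own. Each camera call takes 0.05 s, during which the arm holds its last target. There are 200 camera calls.

## Working session

There is one attempt and no reset: what is moved stays moved. The work goes in short steps, Python scripts to look and compute and a tool call to move; the robot and the scene stay as the last step left them, time stands still between calls to the robot, and variables do not carry over. Pictures are saved under pics/ and viewed, at most 14 in all, crops included, and the job is handed in when it is done.

Besides the shell and the picture viewer there is one more tool, called after "Request:" as name(argument=value, ...) on one line, values as JSON. drive_tool: Moves the arm, as the interface text tells. Its arguments: {"type":"object","properties":{"deltas":{"type":"string"}},"required":["deltas"]}

```bash
ls; mkdir -p pics
python3 - <<'E'
from rig import bot, imaging
import cv2
for n in("top","side"):
    im=imaging.capture(n); cv2.imwrite(f"pics/{n}0.png",cv2.cvtColor(im,cv2.COLOR_RGB2BGR))
    m=imaging.camera_model(n); print(n,m)
s=bot.read_state();print(s)
E
```

```text
pics
top {'fx': 543.9957163037791, 'fy': 543.9957163037791, 'cx': 281.0893346095817, 'cy': 204.77973326264328, 'dist': array([0.01289744, 0.        , 0.        , 0.        , 0.        ]), 'T': array([[ 6.32588322e-02, -9.77399666e-01,  2.01713196e-01,
         1.38723990e-01],
       [-9.97997056e-01, -6.18637124e-02,  1.32195438e-02,
         5.33088058e-03],
       [-4.42050560e-04, -2.02145429e-01, -9.79355416e-01,
         1.75820240e+00],
       [ 0.00000000e+00,  0.00000000e+00,  0.00000000e+00,
         1.00000000e+00]])}
side {'fx': 402.7924191777707, 'fy': 402.7924191777707, 'cx': 269.4538114681256, 'cy': 205.13017747379075, 'dist': array([0.00327007, 0.        , 0.        , 0.        , 0.        ]), 'T': array([[-0.99218934, -0.07876619,  0.09672742,  0.37666684],
       [-0.12384248,  0.71489461, -0.68817784,  0.70796411],
       [-0.01494476, -0.69478168, -0.71906541,  0.82458889],
       [ 0.        ,  0.        ,  0.        ,  1.        ]])}
{'time_s': 0.1, 'joint_positions': array([-7.49719844e+01,  3.02747822e+01,  8.21475996e+01, -4.81003015e-03,
        6.76877867e+01, -1.02275604e+01]), 'qvel': array([ 0.04961081, -0.09644865, -0.22146151,  0.08431511, -0.04013703,
       -0.00945389]), 'tau': array([ 5.40137753e-04, -4.40983343e+01, -1.77151448e+01,  6.35826308e-02,
        5.34126058e-02, -4.54078452e-05]), 'position': array([ 0.26649364, -0.56462769,  0.22166524]), 'tcp_rot': array([[ 9.04400073e-01,  4.26685106e-01, -5.73574684e-04],
       [ 4.26685409e-01, -9.04398246e-01,  1.83690140e-03],
       [ 2.65038531e-04, -1.90602971e-03, -9.99998148e-01]]), 'force': array([-0.28422065, -0.7850061 ,  0.28757632]), 'moment': array([ 0.02761472,  0.01792446, -0.01761576]), 'grasp_force': 0.0, 'opening': 0.997069047612789}
```

View pics/top0.png

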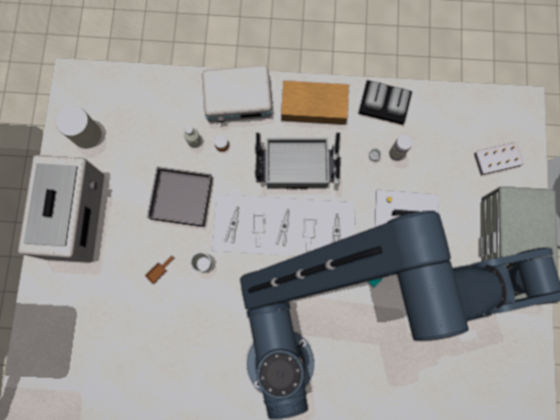

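View pics/side0.png

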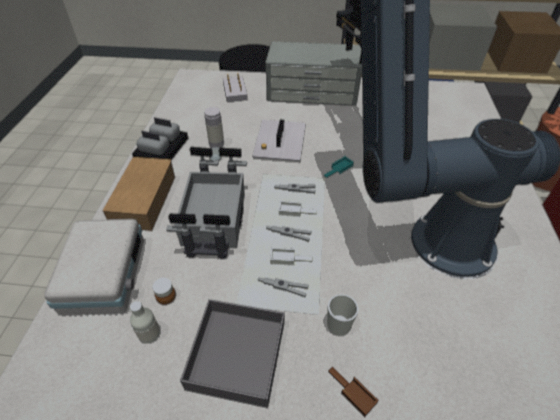

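```bash
cat > h.py <<'E'
import numpy as np, cv2
from rig import bot, imaging
def ray(n,uv):
    m=imaging.camera_model(n);K=np.array([[m['fx'],0,m['cx']],[0,m['fy'],m['cy']],[0,0,1]])
    p=cv2.undistortPoints(np.array(uv,float).reshape(-1,1,2),K,m['dist'])[:,0]
    d=np.c_[p,np.ones(len(p))]@m['T'][:3,:3].T
    return m['T'][:3,3],d
def toplane(n,uv,z):
    o,d=ray(n,uv); return (o+d*((z-o[2])/d[:,2])[:,None])[:,:2]
def proj(n,P):
    m=imaging.camera_model(n);K=np.array([[m['fx'],0,m['cx']],[0,m['fy'],m['cy']],[0,0,1]])
    Ti=np.linalg.inv(m['T']); return cv2.projectPoints(np.array(P,float).reshape(-1,1,3),cv2.Rodrigues(Ti[:3,:3])[0],Ti[:3,3],K,m['dist'])[0][:,0]
def crop(im,x0,y0,x1,y1,k,fn):
    c=cv2.resize(im[y0:y1,x0:x1],None,fx=k,fy=k,interpolation=cv2.INTER_CUBIC)
    cv2.imwrite(fn,c if c.shape[-1]==3 else c)
def ortho(n,x0,x1,y0,y1,z,k=1000):
    """rectified picture of plane z, k px per m; row 0 = x1, col 0 = y1"""
    H,W=int((x1-x0)*k),int((y1-y0)*k)
    r,c=np.mgrid[0:H,0:W]
    P=np.stack([x1-r/k,y1-c/k,np.full(r.shape,z)],-1).reshape(-1,3)
    q=proj(n,P).reshape(H,W,2).astype(np.float32)
    im=cv2.cvtColor(imaging.capture(n),cv2.COLOR_RGB2BGR)
    return cv2.remap(im,q[...,0],q[...,1],cv2.INTER_CUBIC)
E
python3 - <<'E'
from h import *
a=ortho("top",.33,.73,-.42,.28,.01,1100)
b=ortho("side",.33,.73,-.42,.28,.01,1100)
cv2.imwrite("pics/ot.png",a);cv2.imwrite("pics/os.png",b);print(a.shape)
E
```

```text
(439, 770, 3)
```

View pics/ot.png

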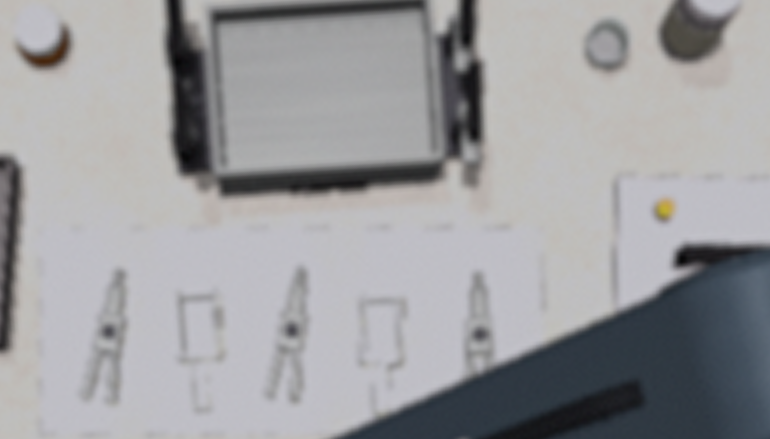

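View pics/os.png

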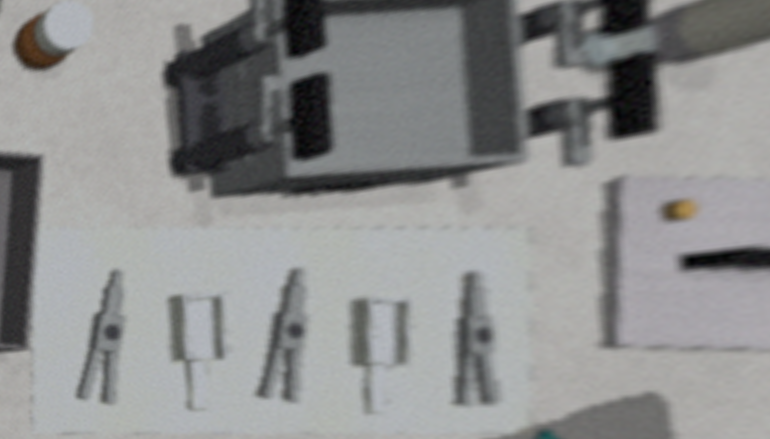

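Top view: forceps bolts at about (108,331), (291,330), (480,334) and tray troughs at about (201,328), (383,331). The lid is on the right, partly hidden by the arm. The side view agrees. Next I measure the steriliser at its rim and the bin.

Run:
```python
from h import *
a=ortho("top",.50,.77,-.16,.20,.085,1600)
b=ortho("top",.38,.65,.20,.42,.05,1000)
c=np.zeros((max(a.shape[0],b.shape[0]),a.shape[1]+b.shape[1],3),np.uint8)
c[:a.shape[0],:a.shape[1]]=a;c[:b.shape[0],a.shape[1]:]=b
cv2.imwrite("pics/st.png",c);print(c.shape,a.shape)
```

```text
(432, 795, 3) (432, 576, 3)
```

View pics/st.png

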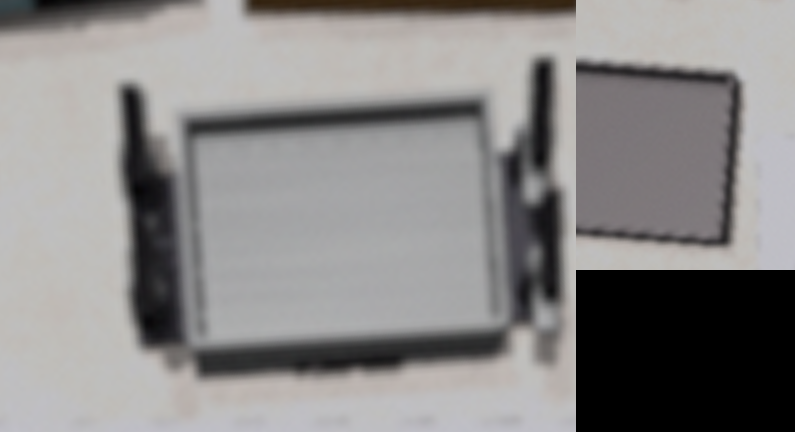

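Request:
drive_tool(deltas="87 0 0 0 0; 50 0 50 80 0; 50 0 100 80 0")

```text
time_s: 0.6
position: [0.2668, -0.497, 0.2886]
tcp_rot: [[0.905, 0.425, 0.001], [0.425, -0.905, -0.003], [-0.001, 0.003, -1.0]]
force: [0.4, -0.5, 1.4]
opening: 0.895
grasp_force: 0.0
```

Request:
drive_tool(deltas="50 180 300 0 -0.3; 50 180 300 0 -0.3; 50 180 300 0 -0.3; 50 180 300 0 -0.3; 50 180 300 0 -0.3; 50 180 300 0 -0.614; 50 180 300 0 -0.614; 50 162 600 0 -0.614; 50 162 600 0 -0.614; 50 162 600 0 -0.614; 50 162 600 0 -0.614; 50 162 600 0 -0.614")

```text
time_s: 1.8
position: [0.4305, 0.0442, 0.2881]
tcp_rot: [[0.985, -0.173, 0.001], [-0.173, -0.985, -0.0], [0.001, -0.0, -1.0]]
force: [0.7, 0.8, 0.1]
opening: 0.579
grasp_force: 0.0
```

Request:
drive_tool(deltas="50 0 0 0 0; 50 0 0 0 0; 50 0 0 0 0")

```text
time_s: 2.1
position: [0.4312, 0.0415, 0.2879]
tcp_rot: [[0.985, -0.173, 0.001], [-0.173, -0.985, -0.001], [0.001, 0.001, -1.0]]
force: [-0.8, -0.1, -0.7]
opening: 0.57
grasp_force: 0.0
```

Request:
drive_tool(deltas="50 -3 140 -100 0; 50 -3 140 -100 0; 50 -3 140 -100 0; 50 -3 140 -100 0; 50 -3 140 -250 0; 50 -3 140 -250 0; 50 -3 140 -250 0; 50 -3 140 -250 0; 50 -3 140 -285 0; 50 -3 140 -285 0; 50 -3 140 -285 0")

```text
time_s: 3.2
position: [0.43, 0.1814, 0.0046]
tcp_rot: [[0.985, -0.175, 0.003], [-0.175, -0.985, 0.0], [0.003, -0.001, -1.0]]
force: [-0.5, 0.6, 0.5]
opening: 0.576
grasp_force: 0.0
```

Run:
```python
from h import *
a=ortho("side",.33,.60,-.02,.26,.01,1400)
b=ortho("top",.42,.66,-.45,-.22,.016,1400)
c=np.zeros((max(a.shape[0],b.shape[0]),a.shape[1]+b.shape[1],3),np.uint8)
c[:a.shape[0],:a.shape[1]]=a;c[:b.shape[0],a.shape[1]:]=b
cv2.imwrite("pics/f1.png",c);print(c.shape,a.shape,bot.read_state()['position'])
```

```text
(377, 714, 3) (377, 392, 3) [0.42980109 0.18178666 0.00501265]
```

View pics/f1.png

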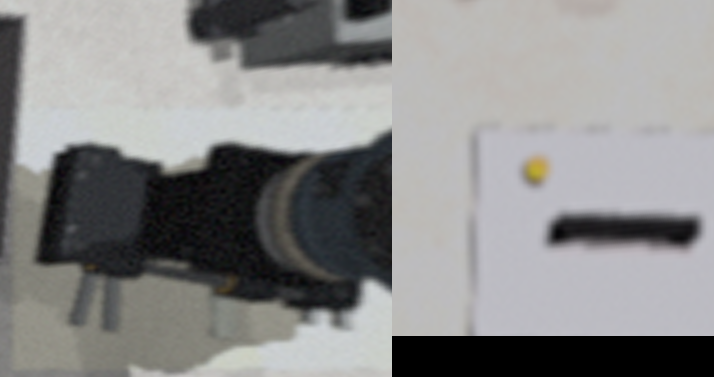

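Request:
drive_tool(deltas="10 0 0 -2 0; 10 0 0 -2 0; 10 0 0 -2 0; 10 0 0 -2 0; 10 0 0 -2 0; 10 0 0 40 0; 10 0 0 80 0; 10 0 0 120 0; 10 0 0 150 0")

```text
time_s: 4.2
position: [0.4278, 0.1825, 0.1545]
tcp_rot: [[0.985, -0.172, 0.001], [-0.172, -0.985, 0.0], [0.001, -0.0, -1.0]]
force: [0.3, 0.6, -2.2]
opening: 0.247
grasp_force: 30.0
```

Request:
drive_tool(deltas="10 40 -50 40 1.794; 10 170 -222 40 1.794; 10 170 -222 40 1.794; 10 170 -222 40 1.794; 10 170 -222 40 1.794; 10 170 -222 40 1.794; 10 170 -222 40 1.794; 10 170 -222 40 1.794; 10 170 -222 40 1.794; 10 170 -222 40 1.794; 10 170 -222 40 1.794; 10 170 -222 40 1.794")

```text
time_s: 5.4
position: [0.5969, -0.0393, 0.1918]
tcp_rot: [[-0.04, 0.999, -0.002], [0.999, 0.04, 0.001], [0.001, -0.002, -1.0]]
force: [0.5, -1.5, -1.2]
opening: 0.251
grasp_force: 30.0
```

Request:
drive_tool(deltas="10 0 0 0 0; 10 0 0 -50 0; 10 0 0 -90 0; 10 0 0 -90 0;10 0 0 -90 0")

```text
time_s: 5.9
position: [0.5974, -0.0395, 0.1023]
tcp_rot: [[-0.032, 0.999, -0.002], [0.999, 0.032, 0.001], [0.001, -0.002, -1.0]]
force: [-0.2, -1.0, -0.5]
opening: 0.249
grasp_force: 30.0
```

Run:
```python
from h import *
a=ortho("side",.50,.76,-.16,.20,.085,1500)
cv2.imwrite("pics/p1.png",a);print(bot.read_state()['position'],bot.read_state()['tcp_rot'][:,0],bot.read_state()['opening'])
```

```text
[ 0.59885544 -0.03979944  0.10381033] [-3.23434689e-02  9.99476702e-01 -4.71401972e-04] 0.2455583878663662
```

View pics/p1.png

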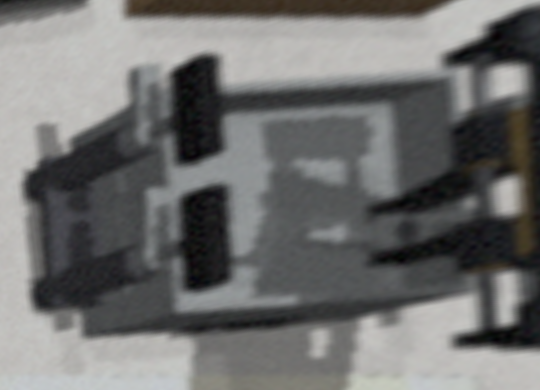

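The forceps hang over the front half of the chamber, between the fingers at about (400,230), clear of the walls. I lower and release them.

Request:
drive_tool(deltas="10 0 0 -35 0; 10 0 0 -53 0; 10 0 0 -53 0; 10 0 0 -54 0; 30 0 0 -54 0; 30 0 0 -54 0; 30 0 0 -54 0; 30 0 0 -20 0; 30 0 0 30 0; 30 0 0 90 0; 50 0 0 90 0; 50 0 0 90 0")

```text
time_s: 7.15
position: [0.5995, -0.04, 0.1959]
tcp_rot: [[-0.034, 0.999, 0.006], [0.999, 0.034, -0.002], [-0.002, 0.006, -1.0]]
force: [-0.2, 0.3, 0.5]
opening: 0.448
grasp_force: 0.0
```

```bash
cat > chk.py <<'E'
from h import *
R={n:cv2.imread(f"pics/o{n[0]}.png") for n in("top","side")}
B={'f2':(.43,.0155),'f3':(.427,-.156),'t1':(.43,.0965),'t2':(.427,-.068),'lid':(.51,-.33)}
for n in R:
    a=ortho(n,.33,.73,-.42,.28,.01,1100);cv2.imwrite(f"pics/now_{n}.png",a)
    for k,(x,y) in B.items():
        r=int((.73-x)*1100);c=int((.28-y)*1100);s=np.s_[r-65:r+80,c-36:c+36]
        d=np.abs(cv2.GaussianBlur(a[s],(5,5),0).astype(int)-cv2.GaussianBlur(R[n][s],(5,5),0)).max(-1)
        print(n,k,round(d.mean(),1),round((d>40).mean(),2),end=' | ')
    print()
E
python3 chk.py
```

```text
top f2 107.9 0.99 | top f3 40.3 0.28 | top t1 109.2 0.98 | top t2 85.2 0.96 | top lid 39.2 0.27 | 
side f2 30.5 0.43 | side f3 7.1 0.0 | side t1 25.5 0.33 | side t2 47.0 0.65 | side lid 8.8 0.0 |
```

Request:
drive_tool(deltas="50 -60 20 40 -1.761; 50 -170 56 40 -1.761; 50 -170 56 40 -1.761; 50 -170 56 40 -1.761; 50 -170 56 40 -1.761; 50 -170 56 40 -1.761; 50 -170 56 40 -1.761; 50 -170 56 40 -1.761; 50 -170 56 40 -1.761; 50 -170 56 40 -1.761; 50 -170 56 40 -1.761; 50 -170 56 40 -1.761")

```text
time_s: 8.45
position: [0.4261, 0.0167, 0.2305]
tcp_rot: [[0.987, -0.161, -0.006], [-0.161, -0.987, 0.001], [-0.006, -0.0, -1.0]]
force: [-0.3, -0.1, 0.0]
opening: 0.573
grasp_force: 0.0
```

```bash
python3 chk.py; python3 -c "
from h import *
print(bot.read_state()['position'],bot.read_state()['tcp_rot'][:,0])"
```

```text
top f2 131.5 0.99 | top f3 38.7 0.28 | top t1 140.2 1.0 | top t2 80.6 0.83 | top lid 38.2 0.27 | 
side f2 49.0 0.66 | side f3 7.5 0.0 | side t1 15.6 0.11 | side t2 41.2 0.52 | side lid 95.7 0.77 | 
[0.42629668 0.01663734 0.23075882] [ 0.98777067 -0.15582859 -0.00515292]
```

Run:
```python
import cv2,numpy as np
r=cv2.imread('pics/os.png');a=cv2.imread('pics/now_side.png')
g=lambda i:cv2.cvtColor(cv2.GaussianBlur(i,(5,5),0),cv2.COLOR_BGR2GRAY)
for rr in(290,330,365,380,395): print(rr,g(r)[rr,250:320:4],g(a)[rr,250:320:4])
```

```text
290 [180 179 179 180 180 180 179 165 123  86  97 125 135 138 156 176 178 178] [122 121 122 123 123 122 124 120 101  74  72  82  85  89 103 117 118 119]
330 [178 178 178 179 171 135  88  79 104 102  76  61  66  99 146 172 179 179] [121 119 123 121 118  98  72  65  71  69  51  38  43  65  97 113 118 119]
365 [179 180 179 158 112  93 123 146 140 106  98 126 144 161 175 179 177 177] [171 166 142 107  78  64  73  82  85  73  85 113 133 151 165 169 170 171]
380 [179 180 159 109  93 122 142 156 137  93 102 127 147 167 178 180 177 178] [169 157 122  80  66  72  84  97  94  77  92 114 136 157 168 169 170 169]
395 [175 156 121 105 119 145 163 163 122  87 100 134 158 175 179 179 179 178] [168 141  98  74  75  87 100 105  91  70  65  74  90 106 116 118 121 131]
```

Request:
drive_tool(deltas="50 1 -1 -100 0; 50 1 -1 -100 0; 50 1 -1 -200 0; 50 1 -1 -200 0; 50 1 -1 -228 0; 50 1 -1 -228 0; 10 1 -1 -228 0; 10 1 -1 -228 0; 10 1 -1 -228 0; 10 1 -1 -228 0; 10 1 -1 -150 0; 10 1 -1 -50 0")

```text
time_s: 9.75
position: [0.427, 0.0157, 0.1034]
tcp_rot: [[0.988, -0.156, -0.008], [-0.156, -0.988, 0.002], [-0.008, -0.001, -1.0]]
force: [1.1, -0.6, 0.1]
opening: 0.151
grasp_force: 0.0
```

Request:
drive_tool(deltas="45 0 0 0 0; 45 0 0 0 0; 45 0 0 0 0; 45 0 0 0 0; 45 0 0 0 0; 45 0 0 0 0; 45 0 0 0 0; 45 0 0 0 0; 45 0 0 0 0")

```text
time_s: 10.65
position: [0.4287, 0.0154, 0.1046]
tcp_rot: [[0.988, -0.156, -0.0], [-0.156, -0.988, 0.0], [-0.0, -0.0, -1.0]]
force: [0.7, -0.1, -0.2]
opening: 0.515
grasp_force: 0.0
```

```bash
python3 chk.py
python3 - <<'E'
import cv2,numpy as np
from h import *
r=cv2.imread('pics/os.png');a=cv2.imread('pics/now_side.png')
g=lambda i:cv2.cvtColor(cv2.GaussianBlur(i,(5,5),0),cv2.COLOR_BGR2GRAY)
for rr in(290,330,365,380,395): print(rr,g(r)[rr,250:320:4],g(a)[rr,250:320:4])
s=bot.read_state();print(s['position'],s['opening'])
E
```

```text
top f2 108.5 0.99 | top f3 36.8 0.28 | top t1 114.3 1.0 | top t2 96.2 0.88 | top lid 36.3 0.27 | 
side f2 49.4 0.73 | side f3 75.8 0.61 | side t1 32.1 0.43 | side t2 79.6 0.72 | side lid 62.5 0.52 | 
290 [180 179 179 180 180 180 179 165 123  86  97 125 135 138 156 176 178 178] [132 134 135 134 133 133 134 134 117  86  77  89  91  95 112 126 129 129]
330 [178 178 178 179 171 135  88  79 104 102  76  61  66  99 146 172 179 179] [121 117 121 119 116  97  73  69  73  68  51  37  43  68 101 124 130 130]
365 [179 180 179 158 112  93 123 146 140 106  98 126 144 161 175 179 177 177] [149 122 116 108  86  71  79  89  93  79  76  83  92 106 115 118 116 116]
380 [179 180 159 109  93 122 142 156 137  93 102 127 147 167 178 180 177 178] [118 120 109  85  74  79  88 104 101  80  75  81  95 108 119 118 118 119]
395 [175 156 121 105 119 145 163 163 122  87 100 134 158 175 179 179 179 178] [117 110  91  76  83  93 108 115 101  76  71  84 102 113 119 117 117 117]
[0.428847   0.01534638 0.10470208] 0.5184534175239427
```

Unmoved: the fingers simply had not finished closing. Retry with more closing time.

Request:
drive_tool(deltas="40 0 0 -50 0; 40 0 0 -95 0; 36 0 0 -102 0; 36 0 0 -102 0; 10 0 0 -102 0; 10 0 0 -102 0; 10 0 0 -102 0; 10 0 0 -102 0; 10 0 0 -102 0; 10 0 0 -102 0; 10 0 0 -102 0; 10 0 0 -102 0")

```text
time_s: 11.95
position: [0.4292, 0.0153, 0.0033]
tcp_rot: [[0.988, -0.156, 0.001], [-0.156, -0.988, -0.0], [0.001, 0.0, -1.0]]
force: [-0.2, -0.7, 5.5]
opening: 0.247
grasp_force: 30.0
```

Request:
drive_tool(deltas="10 0 0 50 0; 10 0 0 100 0.15; 10 30 0 150 0.3; 10 60 -20 190 1.777; 10 237 -52 195 1.777; 10 237 -52 195 1.777; 10 237 -52 195 1.777; 10 237 -52 195 1.777; 10 237 -52 195 1.777; 10 237 -52 195 1.777; 10 237 -52 195 1.777; 10 237 -52 195 1.777")

```text
time_s: 13.15
position: [0.6649, -0.0364, 0.1966]
tcp_rot: [[0.071, 0.997, -0.002], [0.997, -0.071, 0.001], [0.0, -0.003, -1.0]]
force: [0.1, 0.0, -1.9]
opening: 0.25
grasp_force: 30.0
```

Request:
drive_tool(deltas="10 237 -52 195 0.2; 10 0 0 -10 0.2; 10 0 0 -10 0.2;10 0 0 0 0.2")

```text
time_s: 13.55
position: [0.6607, -0.0353, 0.1934]
tcp_rot: [[-0.122, 0.992, -0.013], [0.993, 0.122, 0.003], [0.004, -0.012, -1.0]]
force: [0.3, 0.1, -1.0]
opening: 0.249
grasp_force: 30.0
```

Request:
drive_tool(deltas="10 0 0 0 -0.077; 10 0 0 0 -0.077; 10 0 0 0 -0.077; 10 0 0 0 -0.077")

```text
time_s: 13.95
position: [0.666, -0.0367, 0.1981]
tcp_rot: [[-0.046, 0.999, 0.0], [0.999, 0.046, -0.0], [-0.0, 0.0, -1.0]]
force: [-0.8, -0.2, -1.7]
opening: 0.247
grasp_force: 30.0
```

Request:
drive_tool(deltas="10 0 0 -50 0; 10 0 0 -100 0; 10 0 0 -130 0; 10 0 0 -149 0; 10 0 0 -149 0; 30 0 0 -149 0; 30 0 0 -149 0; 30 0 0 -149 0; 30 0 0 -100 0; 40 0 0 -50 0; 40 0 0 0 0; 40 0 0 0 0")

```text
time_s: 15.15
position: [0.6713, -0.0376, 0.2072]
tcp_rot: [[-0.046, 0.999, 0.018], [0.999, 0.046, -0.004], [-0.005, 0.018, -1.0]]
force: [1.2, -0.3, 0.1]
opening: 0.444
grasp_force: 0.0
```

```bash
python3 chk.py
python3 - <<'E'
import cv2,numpy as np
r=cv2.imread('pics/os.png');a=cv2.imread('pics/now_side.png')
g=lambda i:cv2.cvtColor(cv2.GaussianBlur(i,(5,5),0),cv2.COLOR_BGR2GRAY)
for rr in(290,335,365,380,395): print(rr,g(r)[rr,440:510:4],g(a)[rr,440:510:4])
E
```

```text
top f2 94.0 0.91 | top f3 40.6 0.28 | top t1 89.1 0.93 | top t2 73.2 0.95 | top lid 39.6 0.27 | 
side f2 38.3 0.53 | side f3 10.6 0.0 | side t1 33.1 0.48 | side t2 43.1 0.6 | side lid 11.8 0.0 | 
290 [181 178 180 180 177 153 112  91 107 125 138 152 165 175 179 177 178 177] [191 190 191 192 186 162 120  96 109 128 145 160 175 186 190 192 190 189]
335 [177 179 176 159 124  85  70  87 105  94  71  64  84 125 161 175 177 179] [190 190 186 169 132  90  75  94 113 101  76  66  89 134 171 187 192 191]
365 [178 179 180 170 133  95  94 113 113  91  84 109 134 157 172 178 180 178] [188 191 193 179 145 104 101 121 121  98  92 117 144 169 185 191 192 191]
380 [178 179 177 151 108  82  93 121 128 108  87  96 118 139 155 168 177 180] [191 193 187 159 114  86 100 130 136 117  94 102 126 146 165 181 190 190]
395 [180 180 178 158 119  92 114 139 156 146 112  89  99 121 140 158 172 179] [189 192 193 169 123  98 120 151 169 158 120  95 109 130 148 169 185 192]
```

Request:
drive_tool(deltas="40 -240 -119 0 -1.581; 40 -240 -119 0 -1.581; 40 -240 -119 0 -1.581; 40 -240 -119 0 -1.581; 40 -240 -119 0 -1.581; 40 -240 -119 0 -1.581; 40 -240 -119 0 -1.581; 40 -240 -119 0 -1.581; 40 -240 -119 0 -1.581; 40 -240 -119 0 -1.581; 40 -240 -119 0 -1.581; 40 -240 -119 0 -1.581")

```text
time_s: 16.45
position: [0.4246, -0.1549, 0.1964]
tcp_rot: [[0.999, 0.036, -0.003], [0.036, -0.999, 0.002], [-0.003, -0.002, -1.0]]
force: [-0.3, 0.4, -0.0]
opening: 0.456
grasp_force: 0.0
```

Request:
drive_tool(deltas="40 0 0 -50 0; 40 0 0 -100 0; 40 0 0 -150 0; 40 0 0 -150 0")

```text
time_s: 16.85
position: [0.4202, -0.152, 0.0401]
tcp_rot: [[0.999, 0.037, -0.017], [0.037, -0.999, 0.012], [-0.017, -0.012, -1.0]]
force: [-1.5, 1.2, 0.2]
opening: 0.461
grasp_force: 0.0
```

Lagging a little (transient); settle, then go down and grip.

Request:
drive_tool(deltas="40 0 0 0 0; 40 0 0 0 0; 40 0 0 0 0")

```text
time_s: 17.15
position: [0.4277, -0.1568, 0.051]
tcp_rot: [[0.999, 0.036, 0.006], [0.036, -0.999, -0.004], [0.006, 0.004, -1.0]]
force: [-0.1, -0.6, 0.0]
opening: 0.458
grasp_force: 0.0
```

Request:
drive_tool(deltas="40 -1 1 -30 0; 40 -1 1 -46 0; 40 -1 1 -46 0; 10 -1 1 -46 0; 10 -1 1 -46 0; 10 -1 1 -46 0; 10 -1 1 -46 0; 10 -1 1 -46 0; 10 -1 1 -46 0; 10 -1 1 -46 0; 10 -1 1 -46 0; 10 -1 1 -46 0")

```text
time_s: 18.35
position: [0.4256, -0.1552, 0.0029]
tcp_rot: [[0.999, 0.036, 0.002], [0.036, -0.999, -0.002], [0.002, 0.002, -1.0]]
force: [0.2, -0.6, 9.1]
opening: 0.248
grasp_force: 30.0
```

Request:
drive_tool(deltas="10 0 0 50 0; 10 0 0 100 0.15; 10 0 0 150 0.3; 10 30 30 195 1.581; 10 203 171 195 1.581; 10 203 171 195 1.581; 10 203 171 195 1.581; 10 203 171 195 1.581; 10 203 171 195 1.581; 10 203 171 195 1.581; 10 203 171 195 1.581; 10 203 171 195 1.581")

```text
time_s: 19.55
position: [0.6272, 0.0171, 0.1963]
tcp_rot: [[-0.051, 0.999, -0.002], [0.999, 0.051, 0.0], [0.0, -0.002, -1.0]]
force: [-0.0, -0.3, -1.3]
opening: 0.251
grasp_force: 30.0
```

Request:
drive_tool(deltas="10 0 0 0 0; 10 0 0 -50 0; 10 0 0 -90 0; 10 0 0 -120 0; 10 0 0 -149 0; 10 0 0 -149 0; 28 0 0 -149 0; 28 0 0 -149 0; 28 0 0 -149 0; 28 0 0 -110 0; 40 0 0 -60 0; 40 0 0 0 0")

```text
time_s: 20.75
position: [0.6271, 0.0164, 0.1878]
tcp_rot: [[-0.045, 0.999, -0.002], [0.999, 0.045, 0.0], [0.0, -0.002, -1.0]]
force: [1.3, 0.4, 0.0]
opening: 0.418
grasp_force: 0.0
```

```bash
python3 chk.py
python3 - <<'E'
import cv2,numpy as np
r=cv2.imread('pics/os.png');a=cv2.imread('pics/now_side.png')
g=lambda i:cv2.cvtColor(cv2.GaussianBlur(i,(5,5),0),cv2.COLOR_BGR2GRAY)
for rr in(310,350,390):
  print(rr,g(r)[rr,165:230:4],g(a)[rr,165:230:4]); print(rr,g(r)[rr,345:410:4],g(a)[rr,345:410:4])
E
```

```text
top f2 99.1 0.98 | top f3 51.6 0.39 | top t1 104.4 1.0 | top t2 38.8 0.49 | top lid 37.9 0.27 | 
side f2 45.4 0.61 | side f3 39.1 0.41 | side t1 26.9 0.38 | side t2 21.8 0.22 | side lid 7.0 0.0 | 
310 [173 138 105  95 107 152 178 179 178 181 179 167 131 105 131 169 180] [178 144 108 100 111 158 186 189 187 187 188 173 135 107 137 175 187]
310 [176 151 117  98  91  99 136 170 180 179 181 178 158 127 106 120 152] [129 116 104  95  93  96 111 133 156 178 189 183 164 129 107 121 157]
350 [177 155 118  97  99 136 168 176 179 182 181 178 148 107 110 150 165] [131 119 103  95  97 118 133 131 133 134 135 131 119  99 101 118 123]
350 [175 153 119  98  91 100 134 167 180 180 180 176 154 123 108 125 155] [115 109 101  94  92  93 108 143 175 187 186 181 162 126 108 125 158]
390 [177 178 176 179 180 165 143 159 179 181 180 177 177 179 179 178 179] [133 134 134 132 133 128 118 123 135 135 133 131 131 132 132 129 132]
390 [178 178 181 178 154 123 133 166 179 178 176 177 179 179 179 178 177] [115 115 115 114 110 102 105 117 120 128 148 173 186 185 186 184 186]
```

View pics/now_side.png

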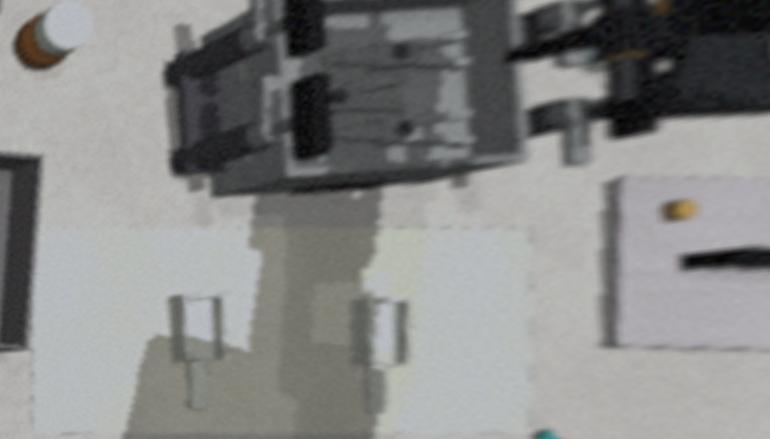

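The side view shows all three forceps lying in the chamber (bolts at (403,50), (337,95), (405,128)). Both trays, at (198,330) and (382,330), and the lid are unmoved. Tray 1 next.

Request:
drive_tool(deltas="60 -199 80 0 -1.564; 60 -199 80 0 -1.564; 60 -199 80 0 -1.564; 60 -199 80 0 -1.564; 60 -199 80 0 -1.564; 60 -199 80 0 -1.564; 60 -199 80 0 -1.564; 60 -199 80 0 -1.564; 60 -199 80 0 -1.564; 60 -199 80 0 -1.564; 60 -199 80 -50 -1.564; 60 -199 80 -100 -1.564")

```text
time_s: 22.05
position: [0.4308, 0.0964, 0.0871]
tcp_rot: [[0.999, 0.051, 0.007], [0.051, -0.999, -0.0], [0.007, 0.001, -1.0]]
force: [1.0, -1.4, -0.5]
opening: 0.69
grasp_force: 0.0
```

Request:
drive_tool(deltas="60 0 0 -50 0; 60 0 0 -70 0; 60 0 0 -70 0; 60 0 0 -70 0")

```text
time_s: 22.45
position: [0.4287, 0.0964, 0.0168]
tcp_rot: [[0.999, 0.052, -0.001], [0.052, -0.999, 0.0], [-0.001, -0.0, -1.0]]
force: [-0.0, 0.4, -0.3]
opening: 0.69
grasp_force: 0.0
```

Request:
drive_tool(deltas="60 0 0 -12 0; 60 0 0 -13 0; 20 0 0 -13 0; 20 0 0 -13 0; 20 0 0 -13 0; 20 0 0 -13 0; 20 0 0 -13 0; 20 0 0 -13 0; 20 0 0 -13 0; 20 0 0 -13 0; 20 0 0 30 0; 20 0 0 80 0")

```text
time_s: 23.65
position: [0.4269, 0.0963, 0.0955]
tcp_rot: [[0.999, 0.052, -0.008], [0.052, -0.999, 0.0], [-0.008, -0.001, -1.0]]
force: [1.5, -0.7, -0.1]
opening: 0.437
grasp_force: 30.0
```

Request:
drive_tool(deltas="20 10 20 60 0; 20 87 290 70 -0.105; 20 87 290 70 -0.105; 20 87 290 70 -0.105; 20 87 290 70 -0.105; 20 87 290 70 -0.105; 20 87 290 70 -0.105; 20 87 290 70 -0.105; 20 87 290 70 -0.105; 20 87 290 20 -0.105; 20 87 290 -30 -0.105; 20 87 290 -60 -0.105")

```text
time_s: 24.85
position: [0.5128, 0.3831, 0.0332]
tcp_rot: [[0.999, -0.054, -0.007], [-0.054, -0.999, -0.004], [-0.006, 0.004, -1.0]]
force: [-0.5, -0.6, -0.7]
opening: 0.436
grasp_force: 30.0
```

Request:
drive_tool(deltas="20 0 0 -20 0; 20 0 0 -20 0; 52 0 0 -20 0; 52 0 0 -20 0; 52 0 0 -20 0; 52 0 0 -20 0; 52 0 0 30 0; 52 0 0 80 0; 52 0 0 120 0; 52 0 0 120 0")

```text
time_s: 25.85
position: [0.5201, 0.3889, 0.1646]
tcp_rot: [[0.999, -0.052, 0.014], [-0.052, -0.999, 0.007], [0.013, -0.008, -1.0]]
force: [1.5, 0.6, 0.6]
opening: 0.596
grasp_force: 0.0
```

Request:
drive_tool(deltas="60 -89 -454 0 0; 60 -89 -454 0 0; 60 -89 -454 0 0; 60 -89 -454 0 0; 60 -89 -454 0 0; 60 -89 -454 0 0; 60 -89 -454 0 0; 60 -89 -454 0 0; 60 -89 -454 0 0; 60 -89 -454 0 0; 60 -89 -454 0 0; 60 -89 -454 0 0")

```text
time_s: 27.05
position: [0.4265, -0.0667, 0.1567]
tcp_rot: [[0.999, -0.053, -0.0], [-0.053, -0.999, 0.001], [-0.001, -0.001, -1.0]]
force: [0.2, 1.3, -0.8]
opening: 0.694
grasp_force: 0.0
```

```bash
python3 chk.py
python3 - <<'E'
import cv2,numpy as np
r=cv2.imread('pics/os.png');a=cv2.imread('pics/now_side.png')
g=lambda i:cv2.cvtColor(cv2.GaussianBlur(i,(5,5),0),cv2.COLOR_BGR2GRAY)
for rr in(310,350,390):
  print(rr,g(r)[rr,345:410:4],g(a)[rr,345:410:4])
E
```

```text
top f2 116.1 0.96 | top f3 108.8 0.89 | top t1 105.8 0.91 | top t2 140.9 0.99 | top lid 37.4 0.27 | 
side f2 39.1 0.48 | side f3 32.8 0.38 | side t1 21.7 0.21 | side t2 48.2 0.7 | side lid 61.4 0.48 | 
310 [176 151 117  98  91  99 136 170 180 179 181 178 158 127 106 120 152] [126 115 104  98  94  94 112 130 133 132 133 129 121 106  98 103 118]
350 [175 153 119  98  91 100 134 167 180 180 180 176 154 123 108 125 155] [113 108 100  93  92  94 103 113 118 120 119 118 112 100  96 101 112]
390 [178 178 181 178 154 123 133 166 179 178 176 177 179 179 179 178 177] [113 114 114 114 106  99 104 114 119 118 114 115 117 118 118 118 116]
```

Tray 2 is where it was.

Request:
drive_tool(deltas="60 0 -1 -50 0; 60 0 -1 -100 0; 60 0 -1 -140 0; 60 0 -1 -152 0; 20 0 -1 -152 0; 20 0 -1 -152 0; 20 0 -1 -152 0; 20 0 -1 -152 0; 20 0 -1 -152 0; 20 0 -1 -152 0; 20 0 -1 -152 0; 20 0 -1 -152 0")

```text
time_s: 28.35
position: [0.4276, -0.0687, 0.0058]
tcp_rot: [[0.999, -0.053, 0.003], [-0.053, -0.999, -0.001], [0.003, 0.001, -1.0]]
force: [1.6, 3.2, 7.0]
opening: 0.431
grasp_force: 29.9
```

Request:
drive_tool(deltas="20 0 0 50 0; 20 0 0 100 0; 20 0 0 150 0; 20 85 384 160 0; 20 85 384 160 0; 20 85 384 160 0; 20 85 384 160 0; 20 85 384 160 0; 20 85 384 160 0; 20 85 384 160 0; 20 85 384 160 0; 20 85 384 160 0")

```text
time_s: 29.55
position: [0.5131, 0.3206, 0.1655]
tcp_rot: [[0.999, -0.048, 0.004], [-0.048, -0.999, 0.003], [0.004, -0.004, -1.0]]
force: [-0.0, -1.5, -1.0]
opening: 0.431
grasp_force: 29.9
```

Request:
drive_tool(deltas="20 0 0 -50 0; 20 0 0 -100 0; 20 0 0 -135 0; 20 0 0 -142 0; 20 0 0 -142 0; 50 0 0 -142 0; 50 0 0 -142 0; 50 0 0 -142 0; 50 0 0 -142 0; 50 0 0 -90 0; 50 0 0 -40 0; 50 0 0 10 0")

```text
time_s: 30.75
position: [0.5114, 0.3152, 0.1742]
tcp_rot: [[0.999, -0.052, -0.001], [-0.052, -0.999, -0.0], [-0.001, 0.0, -1.0]]
force: [1.1, 0.0, -0.0]
opening: 0.569
grasp_force: 0.0
```

Run:
```python
from h import *
a=ortho("top",.35,.62,-.52,-.24,.016,1400)
b=ortho("top",.35,.62,-.52,-.24,.059,1400)
cv2.imwrite("pics/lid.png",np.hstack([a,b]));print(a.shape)
hs=cv2.cvtColor(b,cv2.COLOR_BGR2GRAY)<70
n,l,s,c=cv2.connectedComponentsWithStats(hs.astype(np.uint8))
for i in range(1,n):
    if s[i,4]>300: 
        p=np.argwhere(l==i)[:,::-1].astype(np.float32); print(s[i],c[i],cv2.minAreaRect(p),.62-c[i][1]/1400,-.24-c[i][0]/1400)
t=imaging.capture("side");cv2.imwrite("pics/side2.png",cv2.cvtColor(t,cv2.COLOR_RGB2BGR))
```

```text
(378, 392, 3)
[ 120  175  141   25 2734] [190.917703   185.79370885] ((190.02044677734375, 186.80380249023438), (140.0137176513672, 22.714630126953125), 0.9793198108673096) 0.48729020796321454 -0.37636978785662034
```

View pics/lid.png

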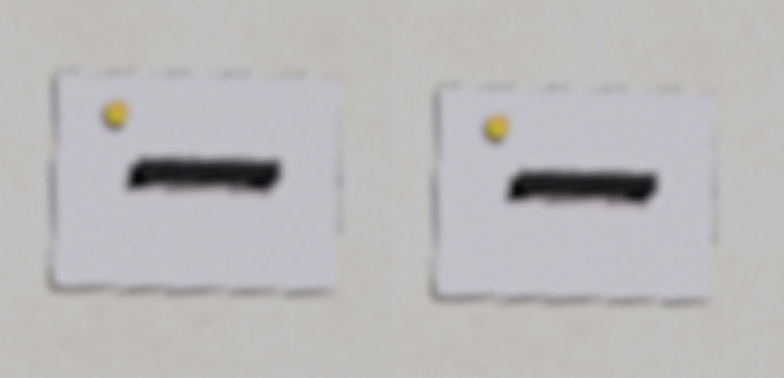

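View pics/side2.png

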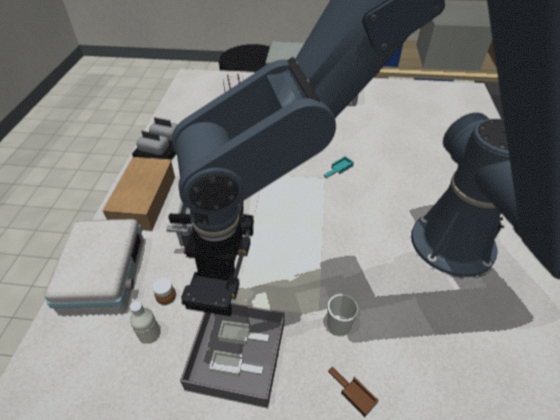

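Both trays lie in the bin, at (235,330) and (227,362). The lid is flat on the table with its handle about along y, centred at (0.488, -0.378) and yawed about -1°.

Request:
drive_tool(deltas="45 -24 -400 30 0.8; 45 -24 -400 30 0.8; 45 -24 -400 30 0.8; 45 -24 -400 30 0.8; 45 -24 -400 30 0.8; 45 -24 -400 30 0.8; 45 -24 -400 30 0.8; 45 -24 -400 30 0.8; 45 -24 -694 30 1.606; 45 -24 -694 30 1.606; 45 -24 -694 30 1.606; 45 -24 -694 30 1.606")

```text
time_s: 32.1
position: [0.4875, -0.249, 0.2007]
tcp_rot: [[0.256, 0.967, -0.002], [0.967, -0.256, 0.002], [0.001, -0.003, -1.0]]
force: [0.8, 0.5, 0.3]
opening: 0.52
grasp_force: 0.0
```

Request:
drive_tool(deltas="45 0 -95 0 0.2; 45 0 -95 0 0.4; 45 0 -95 0 0.4; 45 0 -95 0 0.4; 45 0 -95 0 0.4")

```text
time_s: 32.6
position: [0.4879, -0.3417, 0.2007]
tcp_rot: [[-0.133, 0.991, -0.002], [0.991, 0.133, 0.003], [0.003, -0.002, -1.0]]
force: [-1.2, 0.3, 0.5]
opening: 0.52
grasp_force: 0.0
```

Request:
drive_tool(deltas="45 0 -36 0 -0.15; 45 0 -36 -40 -0.15; 45 0 -36 -80 -0.15; 45 0 -36 -120 -0.15; 45 0 -36 -160 -0.15; 45 0 -36 -168 -0.15; 45 0 -36 -168 -0.15")

```text
time_s: 33.3
position: [0.4882, -0.3769, 0.0328]
tcp_rot: [[0.014, 1.0, -0.003], [1.0, -0.014, 0.003], [0.003, -0.003, -1.0]]
force: [-0.9, -0.2, 0.6]
opening: 0.519
grasp_force: 0.0
```

Request:
drive_tool(deltas="5 0 0 0 0; 5 0 0 0 0; 5 0 0 0 0; 5 0 0 0 0; 5 0 0 0 0; 5 0 0 0 0; 5 0 0 0 0; 5 0 0 0 0; 5 0 0 0 0; 5 0 0 0 0")

```text
time_s: 34.3
position: [0.4898, -0.3796, 0.0352]
tcp_rot: [[0.015, 1.0, 0.002], [1.0, -0.015, -0.002], [-0.002, 0.002, -1.0]]
force: [1.6, 1.9, 6.1]
opening: 0.178
grasp_force: 30.0
```

Request:
drive_tool(deltas="5 0 0 30 0; 5 0 0 70 0; 5 0 0 110 0; 5 0 0 150 0; 5 0 0 190 0; 5 0 0 205 0; 5 0 0 205 0")

```text
time_s: 35.0
position: [0.4891, -0.3796, 0.2408]
tcp_rot: [[0.014, 1.0, 0.002], [1.0, -0.014, -0.003], [-0.003, 0.002, -1.0]]
force: [-0.2, 0.3, -6.9]
opening: 0.18
grasp_force: 30.0
```

Request:
drive_tool(deltas="5 14 36 0 0.065; 5 28 73 0 0.065; 5 43 110 0 0.065; 5 57 146 0 0.065; 5 71 183 0 0.065; 5 85 219 0 0.065; 5 99 255 0 0.065; 5 114 292 0 0.065; 5 128 328 0 0.065; 5 142 365 0 0.065; 5 142 365 0 0.065; 5 142 365 0 0.065")

```text
time_s: 36.2
position: [0.6288, -0.0126, 0.2356]
tcp_rot: [[-0.053, 0.999, -0.007], [0.999, 0.053, 0.0], [0.001, -0.007, -1.0]]
force: [0.1, -1.4, -5.6]
opening: 0.183
grasp_force: 30.0
```

Run:
```python
from h import *
s=bot.read_state();print(s['position'],s['tcp_rot'][:,0],s['opening'],s['force'])
z=s['position'][2]-.031+.016
a=ortho("top",.49,.77,-.16,.13,z,1350)
b=ortho("side",.49,.77,-.16,.13,z,1350)
print(z,a.shape)
cv2.imwrite("pics/lid2.png",np.hstack([a,b]))
```

```text
[ 0.62883955 -0.01264591  0.23562847] [-5.31989266e-02  9.98583605e-01  8.11241554e-04] 0.18250309679072796 [ 0.09523854 -1.37735045 -5.64303204]
0.22062847085291926 (378, 391, 3)
```

View pics/lid2.png

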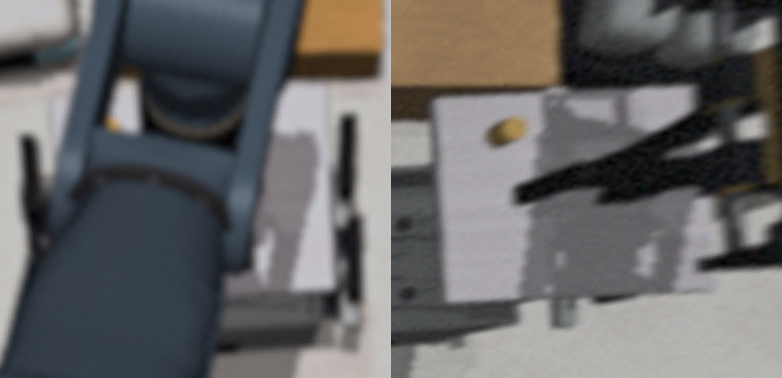

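Request:
drive_tool(deltas="5 0 0 0 0; 5 0 0 -30 0; 5 0 0 -60 0; 5 0 0 -90 0; 5 0 0 -105 0; 5 0 0 -115 0; 5 0 0 -118 0; 5 0 0 -118 0; 5 0 0 -118 0")

```text
time_s: 37.2
position: [0.6318, -0.0144, 0.1222]
tcp_rot: [[-0.05, 0.999, 0.003], [0.999, 0.05, -0.001], [-0.001, 0.002, -1.0]]
force: [0.8, 0.0, -5.3]
opening: 0.179
grasp_force: 30.0
```

Request:
drive_tool(deltas="5 0 0 -3 0; 5 0 0 -6 0; 5 0 0 -9 0; 5 0 0 -9 0; 5 0 0 -9 0")

```text
time_s: 37.7
position: [0.631, -0.0139, 0.1123]
tcp_rot: [[-0.051, 0.999, 0.001], [0.999, 0.051, -0.0], [-0.0, 0.001, -1.0]]
force: [-0.7, 0.9, -2.2]
opening: 0.179
grasp_force: 30.0
```

Request:
drive_tool(deltas="5 0 0 -2 0; 5 0 0 -2 0; 5 0 0 -2 0")

```text
time_s: 38.0
position: [0.631, -0.0139, 0.1123]
tcp_rot: [[-0.051, 0.999, 0.001], [0.999, 0.051, -0.0], [-0.0, 0.001, -1.0]]
force: [-3.6, 0.4, 7.3]
opening: 0.177
grasp_force: 30.0
```

Request:
drive_tool(deltas="40 0 0 0 0; 40 0 0 0 0; 40 0 0 0 0; 40 0 0 0 0; 40 0 0 0 0; 40 0 0 40 0; 40 0 0 80 0; 40 0 0 90 0; 40 0 0 90 0; 40 0 0 90 0")

```text
time_s: 39.0
position: [0.6299, -0.0138, 0.199]
tcp_rot: [[-0.051, 0.999, -0.002], [0.999, 0.051, 0.0], [0.0, -0.002, -1.0]]
force: [-0.9, 1.5, 0.1]
opening: 0.46
grasp_force: 0.0
```

Run:
```python
from h import *
s=bot.read_state();print(s['position'],s['tcp_rot'][:,0])
a=ortho("top",.49,.77,-.19,.16,.138,1100)
b=ortho("side",.49,.77,-.19,.16,.138,1100)
cv2.imwrite("pics/cl.png",np.hstack([a,b]))
c=np.array([.6306,-.0138]);t=np.radians(2.8);R=np.array([[np.cos(t),-np.sin(t)],[np.sin(t),np.cos(t)]])
for n,p in dict(fl=(-.04,.124),fr=(-.04,-.124),bl=(.04,.124),br=(.04,-.124)).items():
    w=c+R@p; print(n,w.round(4),"px",(.16-w[1])*1100,(.77-w[0])*1100)
```

```text
[ 0.62992503 -0.01380464  0.19898464] [-5.05722774e-02  9.98720283e-01  4.91235443e-04]
fl [0.5846 0.1081] px 57.09223273763536 203.9505786431447
fr [ 0.5967 -0.1396] px 329.5665470043786 190.62436144290135
bl [0.6645 0.112 ] px 52.79345299562141 116.05563855709858
br [ 0.6766 -0.1357] px 325.2677672623646 102.72942135685523
```

View pics/cl.png

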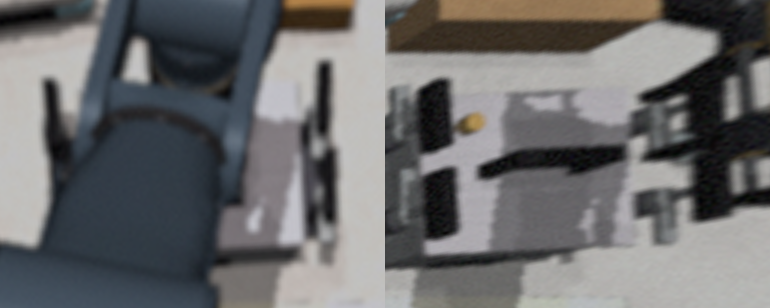

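Request:
drive_tool(deltas="36 -46 122 0 1.571; 36 -46 122 0 1.571; 36 -46 122 0 1.571; 36 -46 122 0 1.571; 36 -46 122 0 1.571; 36 -46 122 0 1.571; 36 -46 122 0 1.571; 36 -46 122 0 1.571; 36 -46 122 0 1.571; 36 -46 122 0 1.571; 36 -46 122 0 1.571; 36 -46 122 0 1.571")

```text
time_s: 40.3
position: [0.5838, 0.108, 0.1983]
tcp_rot: [[-0.999, -0.05, -0.003], [-0.05, 0.999, 0.0], [0.003, 0.0, -1.0]]
force: [0.1, 0.2, -0.1]
opening: 0.412
grasp_force: 0.0
```

Request:
drive_tool(deltas="36 0 0 -40 0; 36 0 0 -75 0; 36 0 0 -78 0; 36 0 0 -78 0; 5 0 0 -78 0; 5 0 0 -78 0; 5 0 0 -78 0; 5 0 0 -78 0; 5 0 0 -78 0; 5 0 0 -78 0; 5 0 0 -78 0; 5 0 0 -78 0")

```text
time_s: 41.5
position: [0.5855, 0.1078, 0.1232]
tcp_rot: [[-0.999, -0.051, 0.002], [-0.051, 0.999, -0.0], [-0.002, -0.0, -1.0]]
force: [-1.3, -1.1, 6.1]
opening: 0.16
grasp_force: 30.0
```

Request:
drive_tool(deltas="5 0 0 0 -0.14; 5 0 0 0 -0.28; 5 0 0 0 -0.42; 5 0 0 0 -0.56; 5 0 0 0 -0.7; 5 0 0 0 -0.785; 5 0 0 0 -0.785; 5 0 0 0 -0.785")

```text
time_s: 42.3
position: [0.5854, 0.1075, 0.1233]
tcp_rot: [[-0.742, 0.67, 0.002], [0.67, 0.742, -0.001], [-0.002, 0.001, -1.0]]
force: [-1.4, -1.6, 5.8]
opening: 0.157
grasp_force: 30.0
```

Run:
```python
from h import *
s=bot.read_state();print(s['position'],s['tcp_rot'][:,0],s['force'],s['moment'],s['opening'],s['joint_positions'].round(1))
```

```text
[0.58543457 0.10750025 0.123262  ] [-0.74223718  0.67013467 -0.00186936] [-1.44213063 -1.62975128  5.75691046] [-0.31825592  0.00170566 -0.12354215] 0.1569100958723069 [ -0.3  35.2  91.6  -0.1  53.1 -48.2]
```

Request:
drive_tool(deltas="36 0 0 0 0; 36 0 0 0 0; 36 0 0 0 0; 36 0 0 0 0; 36 0 0 40 0; 36 0 0 78 0; 36 0 0 78 0; 36 92 -243 78 0.785; 36 92 -243 78 0.785; 36 92 -243 78 0.785; 36 92 -243 78 0.785; 36 92 -243 78 0.785")

```text
time_s: 43.5
position: [0.6724, -0.125, 0.199]
tcp_rot: [[-1.0, -0.014, -0.001], [-0.014, 1.0, 0.001], [0.001, 0.001, -1.0]]
force: [0.1, 0.1, 0.0]
opening: 0.413
grasp_force: 0.0
```

Request:
drive_tool(deltas="36 0 0 0 0.036; 36 0 0 0 0.036; 36 0 0 0 0.036")

```text
time_s: 43.8
position: [0.6715, -0.1226, 0.1989]
tcp_rot: [[-0.999, -0.043, -0.002], [-0.043, 0.999, 0.001], [0.002, 0.001, -1.0]]
force: [0.1, 0.4, 0.8]
opening: 0.413
grasp_force: 0.0
```

Request:
drive_tool(deltas="36 5 -13 0 0; 36 5 -13 -40 0; 36 5 -13 -75 0; 36 5 -13 -76 0; 5 5 -13 -76 0; 5 5 -13 -76 0; 5 5 -13 -76 0; 5 5 -13 -76 0; 5 5 -13 -76 0; 5 5 -13 -76 0; 5 5 -13 -76 0; 5 5 -13 -76 0")

```text
time_s: 45.0
position: [0.6788, -0.1343, 0.1265]
tcp_rot: [[-0.999, -0.043, 0.004], [-0.043, 0.999, 0.003], [-0.004, 0.002, -1.0]]
force: [1.4, 5.1, 3.0]
opening: 0.157
grasp_force: 29.5
```

Request:
drive_tool(deltas="5 0 0 0 -0.14; 5 0 0 0 -0.28; 5 0 0 0 -0.42; 5 0 0 0 -0.56; 5 0 0 0 -0.7; 5 0 0 0 -0.785; 5 0 0 0 -0.785; 5 0 0 0 -0.785")

```text
time_s: 45.8
position: [0.6794, -0.1322, 0.1265]
tcp_rot: [[-0.738, 0.675, 0.005], [0.675, 0.738, 0.005], [-0.0, 0.007, -1.0]]
force: [2.4, 10.3, 2.9]
opening: 0.156
grasp_force: 29.9
```

Request:
drive_tool(deltas="36 0 0 0 0; 36 0 0 0 0; 36 0 0 0 0; 36 0 0 0 0; 36 0 0 40 0; 36 0 0 75 0; 36 0 0 75 0.785; 36 -81 -3 75 0.785; 36 -81 -3 75 0.785; 36 -81 -3 75 0.785; 36 -81 -3 75 0.785; 36 -81 -3 75 0.785")

```text
time_s: 47.0
position: [0.5961, -0.1401, 0.1994]
tcp_rot: [[-0.999, -0.046, 0.0], [-0.046, 0.999, -0.001], [-0.0, -0.001, -1.0]]
force: [-0.4, 0.6, -0.4]
opening: 0.413
grasp_force: 0.0
```

Request:
drive_tool(deltas="36 0 0 0 0.05; 36 0 0 0 0.05; 36 0 0 0 0.05")

```text
time_s: 47.3
position: [0.5963, -0.1397, 0.199]
tcp_rot: [[-0.996, -0.092, -0.0], [-0.092, 0.996, -0.0], [0.0, -0.0, -1.0]]
force: [-0.3, -0.2, 0.3]
opening: 0.417
grasp_force: 0.0
```

Request:
drive_tool(deltas="36 0 2 0 -0.043; 36 0 2 -40 -0.043; 36 0 2 -75 -0.043; 36 0 2 -76 -0.043; 5 0 2 -76 -0.043; 5 0 2 -76 -0.043; 5 0 2 -76 -0.043; 5 0 2 -76 -0.043; 5 0 2 -76 -0.043; 5 0 2 -76 -0.043; 5 0 2 -76 -0.043; 5 0 2 -76 -0.043")

```text
time_s: 48.5
position: [0.5979, -0.1397, 0.125]
tcp_rot: [[-0.999, -0.051, 0.004], [-0.051, 0.999, -0.004], [-0.004, -0.005, -1.0]]
force: [0.1, -4.7, 2.2]
opening: 0.161
grasp_force: 29.7
```

Request:
drive_tool(deltas="5 0 0 0 -0.14; 5 0 0 0 -0.28; 5 0 0 0 -0.42; 5 0 0 0 -0.56; 5 0 0 0 -0.7; 5 0 0 0 -0.785; 5 0 0 0 -0.785; 5 0 0 0 -0.785")

```text
time_s: 49.3
position: [0.599, -0.1371, 0.125]
tcp_rot: [[-0.743, 0.669, 0.006], [0.669, 0.743, -0.0], [-0.005, 0.004, -1.0]]
force: [3.9, 3.5, 6.3]
opening: 0.159
grasp_force: 29.9
```

Request:
drive_tool(deltas="36 0 0 0 0; 36 0 0 0 0; 36 0 0 0 0; 36 0 0 0 0; 36 0 0 40 0; 36 0 0 75 0; 36 0 0 75 0.2; 36 68 250 75 0.785; 36 68 250 75 0.785; 36 68 250 75 0.785; 36 68 250 75 0.785; 36 68 250 75 0.785")

```text
time_s: 50.5
position: [0.6618, 0.1054, 0.1976]
tcp_rot: [[-0.999, -0.054, -0.001], [-0.054, 0.999, -0.0], [0.001, -0.0, -1.0]]
force: [0.4, -0.9, -0.2]
opening: 0.413
grasp_force: 0.0
```

Request:
drive_tool(deltas="36 0 0 0 0; 36 0 0 0 0; 36 0 0 0 0")

```text
time_s: 50.8
position: [0.6614, 0.1029, 0.1975]
tcp_rot: [[-0.999, -0.05, -0.002], [-0.05, 0.999, -0.001], [0.002, -0.001, -1.0]]
force: [-0.2, -0.1, -0.1]
opening: 0.415
grasp_force: 0.0
```

Request:
drive_tool(deltas="36 3 9 0 0; 36 3 9 -40 0; 36 3 9 -73 0; 36 3 9 -74 0; 5 3 9 -74 0; 5 3 9 -74 0; 5 3 9 -74 0; 5 3 9 -74 0; 5 3 9 -74 0; 5 3 9 -74 0; 5 3 9 -74 0; 5 3 9 -74 0")

```text
time_s: 52.0
position: [0.6663, 0.1133, 0.1261]
tcp_rot: [[-0.999, -0.051, 0.004], [-0.051, 0.999, 0.0], [-0.004, 0.0, -1.0]]
force: [-1.0, 1.4, 6.8]
opening: 0.158
grasp_force: 29.9
```

Request:
drive_tool(deltas="5 0 0 0 -0.14; 5 0 0 0 -0.28; 5 0 0 0 -0.42; 5 0 0 0 -0.56; 5 0 0 0 -0.7; 5 0 0 0 -0.785; 5 0 0 0 -0.785; 5 0 0 0 -0.785")

```text
time_s: 52.8
position: [0.666, 0.1123, 0.1261]
tcp_rot: [[-0.742, 0.67, 0.003], [0.67, 0.742, -0.001], [-0.003, 0.001, -1.0]]
force: [-1.5, -1.2, 7.6]
opening: 0.156
grasp_force: 30.0
```

Request:
drive_tool(deltas="36 0 0 0 0; 36 0 0 0 0; 36 0 0 0 0; 36 0 0 0 0; 36 0 0 40 0; 36 0 0 75 0; 36 0 0 75 0; 36 -80 -4 75 0; 36 -80 -4 75 0; 36 -80 -4 75 0; 36 -80 -4 75 0; 36 -80 -4 75 0")

```text
time_s: 54.0
position: [0.5865, 0.1088, 0.199]
tcp_rot: [[-0.742, 0.67, 0.002], [0.67, 0.742, -0.0], [-0.001, 0.001, -1.0]]
force: [0.8, -0.2, -0.2]
opening: 0.417
grasp_force: 0.0
```

Run:
```python
from h import *
s=bot.read_state();print(s['position'],s['tcp_rot'][:,0])
a=ortho("top",.49,.77,-.19,.16,.138,1100)
b=ortho("side",.49,.77,-.19,.16,.138,1100)
cv2.imwrite("pics/cl2.png",np.hstack([a,b]))
```

```text
[0.58647839 0.10881192 0.1990474 ] [-0.74238748  0.66996946 -0.00131924]
```

View pics/cl2.png

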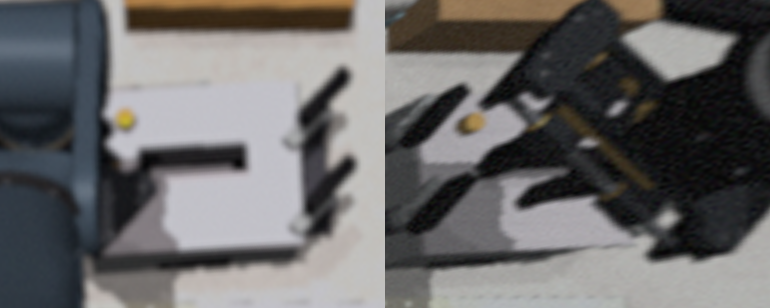

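All four clamps are about half way and the lid is seated square. Second pass.

Request:
drive_tool(deltas="36 -1 -1 -40 0; 36 -1 -1 -74 0; 36 -1 -1 -74 0; 5 -1 -1 -74 0; 5 -1 -1 -74 0; 5 -1 -1 -74 0; 5 -1 -1 -74 0; 5 -1 -1 -74 0; 5 -1 -1 -74 0; 5 -1 -1 -74 0; 5 -1 -1 -74 0")

```text
time_s: 55.2
position: [0.5851, 0.1077, 0.1267]
tcp_rot: [[-0.742, 0.67, 0.003], [0.67, 0.742, -0.0], [-0.002, 0.002, -1.0]]
force: [0.7, 0.1, 6.0]
opening: 0.159
grasp_force: 30.0
```

Request:
drive_tool(deltas="5 0 0 0 -0.14; 5 0 0 0 -0.28; 5 0 0 0 -0.42; 5 0 0 0 -0.56; 5 0 0 0 -0.68; 5 0 0 0 -0.75; 5 0 0 0 -0.78; 5 0 0 0 -0.78; 5 0 0 0 -0.78")

```text
time_s: 56.1
position: [0.5851, 0.1076, 0.1267]
tcp_rot: [[-0.061, 0.998, 0.003], [0.998, 0.061, -0.001], [-0.002, 0.003, -1.0]]
force: [-1.0, -1.2, 6.3]
opening: 0.169
grasp_force: 31.6
```

```bash
cat > s.py <<'E'
from h import *
s=bot.read_state();x=s['tcp_rot'][:,0]
print(s['position'].round(4),np.degrees(np.arctan2(x[1],x[0])).round(2),s['force'].round(1),s['moment'].round(2))
E
python3 s.py
```

```text
[0.5851 0.1076 0.1267] 93.49 [-1.  -1.2  6.3] [-0.11  0.02  0.84]
```

Request:
drive_tool(deltas="36 0 0 0 0; 36 0 0 0 0; 36 0 0 0 0; 36 0 0 0 0; 36 0 0 40 0; 36 0 0 74 0; 36 0 0 74 0.15; 36 93 -241 74 0.78; 36 93 -241 74 0.78; 36 93 -241 74 0.78; 36 93 -241 74 0.78; 36 93 -241 74 0.78")

```text
time_s: 57.3
position: [0.6734, -0.1248, 0.1987]
tcp_rot: [[-0.745, 0.667, -0.001], [0.667, 0.745, 0.0], [0.001, -0.0, -1.0]]
force: [0.8, 0.1, 0.3]
opening: 0.415
grasp_force: 0.0
```

Request:
drive_tool(deltas="36 0 0 0 0; 36 0 0 0 0; 36 0 0 0 0")

```text
time_s: 57.6
position: [0.6722, -0.1218, 0.1984]
tcp_rot: [[-0.743, 0.67, -0.002], [0.67, 0.743, 0.001], [0.002, -0.0, -1.0]]
force: [-0.2, 1.0, 0.1]
opening: 0.415
grasp_force: 0.0
```

Request:
drive_tool(deltas="36 6 -12 0 0; 36 6 -12 -40 0; 36 6 -12 -72 0; 36 6 -12 -73 0; 5 6 -12 -73 0; 5 6 -12 -73 0; 5 6 -12 -73 0; 5 6 -12 -73 0; 5 6 -12 -73 0; 5 6 -12 -73 0; 5 6 -12 -73 0; 5 6 -12 -73 0")

```text
time_s: 58.8
position: [0.6816, -0.1341, 0.1283]
tcp_rot: [[-0.742, 0.67, 0.006], [0.67, 0.742, 0.0], [-0.004, 0.004, -1.0]]
force: [3.2, 4.6, 3.4]
opening: 0.157
grasp_force: 29.9
```

Request:
drive_tool(deltas="5 0 0 0 -0.14; 5 0 0 0 -0.28; 5 0 0 0 -0.42; 5 0 0 0 -0.56; 5 0 0 0 -0.68; 5 0 0 0 -0.75; 5 0 0 0 -0.78; 5 0 0 0 -0.78; 5 0 0 0 -0.78")

```text
time_s: 59.7
position: [0.6817, -0.1343, 0.1284]
tcp_rot: [[-0.06, 0.998, 0.006], [0.998, 0.06, -0.001], [-0.001, 0.006, -1.0]]
force: [3.9, 3.8, 3.5]
opening: 0.168
grasp_force: 31.5
```

```bash
python3 s.py
```

```text
[ 0.6817 -0.1343  0.1284] 93.45 [3.9 3.8 3.5] [ 0.6  -0.68  0.75]
```

Request:
drive_tool(deltas="36 0 0 0 0; 36 0 0 0 0; 36 0 0 0 0; 36 0 0 0 0; 36 0 0 40 0; 36 0 0 73 0; 36 0 0 73 0.15; 36 -82 -4 73 0.78; 36 -82 -4 73 0.78; 36 -82 -4 73 0.78; 36 -82 -4 73 0.78; 36 -82 -4 73 0.78")

```text
time_s: 60.9
position: [0.5965, -0.1394, 0.199]
tcp_rot: [[-0.743, 0.669, -0.001], [0.669, 0.743, -0.0], [0.0, -0.0, -1.0]]
force: [-0.1, 0.9, -0.4]
opening: 0.409
grasp_force: 0.0
```

Request:
drive_tool(deltas="36 0 0 0 0; 36 0 0 0 0; 36 0 0 0 0")

```text
time_s: 61.2
position: [0.5972, -0.139, 0.1988]
tcp_rot: [[-0.742, 0.671, -0.0], [0.671, 0.742, 0.0], [0.0, -0.0, -1.0]]
force: [-0.7, -0.4, 0.0]
opening: 0.412
grasp_force: 0.0
```

Request:
drive_tool(deltas="36 0 1 -40 0; 36 0 1 -72 0; 36 0 1 -73 0; 5 0 1 -73 0; 5 0 1 -73 0; 5 0 1 -73 0; 5 0 1 -73 0; 5 0 1 -73 0; 5 0 1 -73 0; 5 0 1 -73 0; 5 0 1 -73 0")

```text
time_s: 62.3
position: [0.5994, -0.1374, 0.1279]
tcp_rot: [[-0.742, 0.67, 0.006], [0.67, 0.742, 0.0], [-0.004, 0.004, -1.0]]
force: [2.8, 3.8, 3.4]
opening: 0.158
grasp_force: 30.0
```

Request:
drive_tool(deltas="5 0 0 0 -0.14; 5 0 0 0 -0.28; 5 0 0 0 -0.42; 5 0 0 0 -0.56; 5 0 0 0 -0.68; 5 0 0 0 -0.75; 5 0 0 0 -0.78; 5 0 0 0 -0.78; 5 0 0 0 -0.78")

```text
time_s: 63.2
position: [0.6013, -0.1362, 0.1279]
tcp_rot: [[-0.06, 0.998, 0.009], [0.998, 0.06, 0.001], [0.0, 0.01, -1.0]]
force: [8.0, 8.5, 0.5]
opening: 0.166
grasp_force: 32.0
```

```bash
python3 s.py
```

```text
[ 0.6013 -0.1362  0.1279] 93.42 [8.  8.5 0.5] [ 1.34 -1.33  0.8 ]
```

Home. Now back left.

Request:
drive_tool(deltas="36 0 0 0 0; 36 0 0 0 0; 36 0 0 0 0; 36 0 0 0 0; 36 0 0 40 0; 36 0 0 73 0; 36 0 0 73 0.15; 36 68 250 73 0.78; 36 68 250 73 0.78; 36 68 250 73 0.78; 36 68 250 73 0.78; 36 68 250 73 0.78")

```text
time_s: 64.4
position: [0.6627, 0.1044, 0.1989]
tcp_rot: [[-0.744, 0.668, -0.001], [0.668, 0.744, -0.001], [0.0, -0.001, -1.0]]
force: [-0.2, -0.2, 1.0]
opening: 0.415
grasp_force: 0.0
```

Request:
drive_tool(deltas="36 0 0 0 0; 36 0 0 0 0; 36 0 0 0 0")

```text
time_s: 64.7
position: [0.6622, 0.102, 0.1987]
tcp_rot: [[-0.742, 0.671, -0.001], [0.671, 0.742, -0.001], [0.0, -0.001, -1.0]]
force: [-0.1, 1.1, -0.4]
opening: 0.415
grasp_force: 0.0
```

Request:
drive_tool(deltas="36 3 10 0 0; 36 3 10 -40 0; 36 3 10 -73 0; 36 3 10 -74 0; 5 3 10 -74 0; 5 3 10 -74 0; 5 3 10 -74 0; 5 3 10 -74 0; 5 3 10 -74 0; 5 3 10 -74 0; 5 3 10 -74 0; 5 3 10 -74 0")

```text
time_s: 65.9
position: [0.6662, 0.1121, 0.1271]
tcp_rot: [[-0.743, 0.67, 0.002], [0.67, 0.743, -0.002], [-0.003, -0.0, -1.0]]
force: [-2.1, -3.0, 6.1]
opening: 0.163
grasp_force: 30.0
```

Request:
drive_tool(deltas="5 0 0 0 -0.14; 5 0 0 0 -0.28; 5 0 0 0 -0.42; 5 0 0 0 -0.56; 5 0 0 0 -0.68; 5 0 0 0 -0.75; 5 0 0 0 -0.78; 5 0 0 0 -0.78; 5 0 0 0 -0.78")

```text
time_s: 66.8
position: [0.6651, 0.1118, 0.1271]
tcp_rot: [[-0.061, 0.998, -0.001], [0.998, 0.061, -0.004], [-0.004, -0.001, -1.0]]
force: [-4.4, -4.6, 8.0]
opening: 0.165
grasp_force: 31.7
```

```bash
python3 s.py
```

```text
[0.6651 0.1118 0.1271] 93.48 [-4.4 -4.6  8. ] [-0.77  0.65  0.76]
```

Request:
drive_tool(deltas="36 0 0 0 0; 36 0 0 0 0; 36 0 0 0 0; 36 0 0 0 0; 36 0 0 40 0; 36 0 0 80 0; 36 -50 80 120 0; 36 -80 160 120 0; 36 -80 200 120 0; 36 -80 200 120 0; 36 -80 200 120 0; 36 -80 200 120 0")

```text
time_s: 68.0
position: [0.5843, 0.3172, 0.2454]
tcp_rot: [[-0.062, 0.998, 0.001], [0.998, 0.062, 0.002], [0.002, 0.001, -1.0]]
force: [-0.2, -0.1, -0.3]
opening: 0.415
grasp_force: 0.0
```

```bash
python3 - <<'E'
from h import *
a=ortho("top",.49,.77,-.19,.16,.138,1100)
t=cv2.resize(cv2.cvtColor(imaging.capture("side"),cv2.COLOR_RGB2BGR)[120:420,100:400],(308,308))
cv2.imwrite("pics/end.png",np.hstack([a,t[:a.shape[0]]]))
E
python3 s.py
```

```text
[0.5855 0.3135 0.2448] 93.33 [ 0.8 -0.1 -0.6] [-0.03 -0.11  0.01]
```

View pics/end.png

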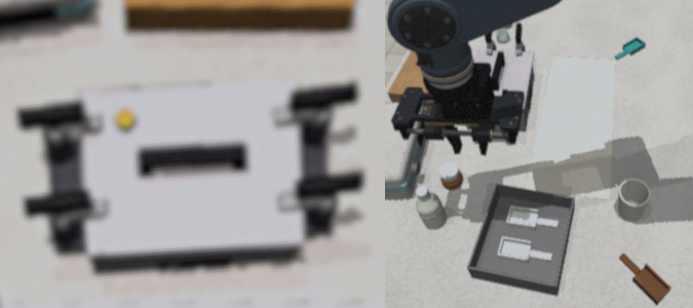

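The final picture shows the lid seated, all four T-bars turned across with their toes over the lid, and both trays in the bin.

```bash
python3 -c "
from rig import bot
print(bot.hand_in())"
```

```text
the job is handed in; nothing more can be done
None
```

The job is handed in at about 68 s: three forceps in the chamber, both trays in the bin, the lid seated, and all four clamps turned to their stops crisscross in two passes; the hand-in returned no verdict.

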